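Shear the top glass plate out of a spring magazine onto the spotting stage and lock it

ROBOT

A 6-joint arm with a two-finger parallel gripper is mounted at the origin on a cart in front of the work surface, level with it; the furniture and walls round the work are solid. World frame = base frame: x ahead of the robot, y to its left, z up, the work surface at z = 0. Lengths are in mm, angles in degrees, forces in N, time in s.
With the tool pointing down it reaches from about 350 to 850 mm from the base axis. Payload 8.1 kg.
Tool frame: the origin (TCP) lies at the very end of the fingers, on their centre line; the grasp point (between the pads) lies 19 mm behind it (r.grip_depth is the distance from the TCP to the grasp point, in mm); y points along the fingers, z is the direction in which the jaws open and shut, and the axes are right-handed (so a half turn about y gives the same grasp; the last joint's range is limited). The gripper opens to 85 mm and grips with 20 to 120 N. Pads are 22 mm wide; open, the fingers measure 114 mm over their backs; the gripper's body (76 mm by 85 mm) begins 54 mm behind the grasp point. The pads swing forward as they close: fully open they stand 13 mm farther back than shut.
Start: joints at [59.393, 7.471, 85.268, -0, 87.261, -4.893], TCP at [260.311, 540.596, 231.292] pointing down, gripper open.
Joint ranges: [-169.43, 169.43], [-51.17, 129.36], [1.28, 143.12], [-76.62, 256.62], [0, 156.53], [-152.29, 152.29]. Speed limits (degrees/s): [136.94, 136.94, 159.86, 180, 180, 180].

INTERFACE

Orientations are given as [roll, pitch, yaw] about the fixed x, y, z axes, in that order (R = Rz(yaw) Ry(pitch) Rx(roll)).
In Python, from bench import readout, eyes, r gives the robot as it stands. The module is installed in compiled form; this text tells all that it offers.
- The arm moves only by the tool move_arm, never from a script. Its argument "motion" is text: rows parted by semicolons, each of 6 numbers parted by spaces: the shift along the world's x, y, z in cm, then the turn, a rotation vector about the world's x, y, z in degrees. A call has 1 to 10 rows; each row is the pose to reach, as a shift and turn from the pose commanded when the call began; what a row does not reach only later rows make up. A row lasts 1/12 s, in which the tool goes at most 41.7 mm and 7.16 degrees, less where a joint would pass 70% of its speed; a pose out of reach is approached as far as the arm can. A call with a gripper value outside its range is refused whole. "fingers" is the finger opening in cm, from 0 to 8.54, set as the call begins (left out, the last holds). The fingers move at their own pace and stop on an object; "squeeze" is the grip in N (left out, the last holds). Time passes only in rows, so rows that repeat a pose let the fingers close. It gives the time, the measured TCP pose, the force and the opening at its end, in the units of the state.
- readout.sense(): the state, without advancing time (a new reading comes with each control period).
- eyes.snapshot(name): name is "scene" or "top" or "wrist"; returns a dict with "image" (400x640x3 uint8, blue, green, red), "fx", "fy", "cx", "cy" (pixels), "dist_coeffs" ([k1, k2, p1, p2, k3] as OpenCV has them; the pictures are not rectified), "world_to_cam" (4x4, takes a point from world to camera coordinates). Camera axes: x right, y down, z forward; pixel columns grow to the right and rows downward; lengths in mm; the calibration is good to about 2 mm. A picture is of the moment at which its call begins. There is no depth.
- r.hand_in(): hands the job in, once; it reports no verdict.
The state is a dict: "time": time; "joint_pos": joint angles; "qd": joint speeds; "joint_efforts": joint torques, N m; "tool_pos": TCP position; "tcp_rot": TCP orientation; "ft_force": force on the tool from outside, world axes, zero at the start; "wrist_torque": the same for the moment, N m; "finger_gap": finger opening in mm.
Only numpy, scipy, OpenCV 4.12 (cv2) and the standard library are available. Lean on these libraries where they do the work, as an engineer would, in place of code of your own. Each camera call takes 0.05 s, during which the arm holds its last target. There are 200 camera calls.

TASK

Get the next glass carrier plate ready for spotting: with light finger pressure slide only the top plate of the stack out of the spring magazine and across onto the stage until it lies flat and fully home against the end stop, then swing the keeper arm all the way across it. The glass must not be pressed or pushed hard (and a plate pressed down too far jams behind the magazine's sill); leave the other plates in the magazine and do not disturb anything standing around.

Things in the scene. Friction and masses are not known exactly. Their poses are not given: they have to be found in the camera images.
- plate_dispenser: carrier-plate dispenser, fixed on the freezer lid: aluminium base 242 x 84 mm, light grey spring magazine with the glass stack at its -x end, dark stage at its +x end, 51.5 mm high. Origin: centre of the base's underside; x along the base from magazine to stage (the way a plate slides), z up. Glass slides easily here (friction about 0.13); finger pads grip it several times better
- magazine_mouth (a point): centre of the magazine's open top, level with the lips' upper face: x -64, z 51.5 mm of the dispenser; same axes. Steel lips 3.5 mm thick overhang both long edges of the stack, leaving 50 mm open between them (x -105 to -15); a rear wall x -113 to -105 is as high. A spring lift holds the top plate up against the lips with about 7 N; pressed harder, the stack sinks softly (0.3 N per mm)
- sill (a point): middle of the upper edge of the sill, the magazine's low end wall over which a plate leaves: x -19 (-23 to -15), z 41.5 mm of the dispenser; same axes. The raised top plate clears it by 1.5 mm, lower plates are held back by it; a top plate pressed down more than 1.5 mm jams on it. The stage goes on level with the sill from x -15 to 87, so a plate leaving the stack settles 1.5 mm
- stage_home (a point): where the top plate's centre must come to lie: plate flat on the stage, leading short edge on the end stop. x 47, z 44 mm of the dispenser, same axes; 111 mm along +x from its start. The stop is a bar with its face at x 87; stop and side rails (|y| 31 to 37) are 47.2 mm high, 0.7 mm above a seated plate. The rails have a gap from x 23 to 60, where the stage is 51 mm wide, then flare in from |y| 34 to 31 at x 71
- plate_a_mid (a point): the top glass plate, the one to move: pale blue-green, 80 x 60 x 5 mm, about 50 g, white frosted band along one short edge. Origin at its centre, upper face 2.5 mm above; x along the 80 mm length (the dispenser's x), z up. It starts in the magazine at x -64, z 45.5 mm of the dispenser, its upper face 3.5 mm below the top of the lips
- plate_a: the same top plate, origin at the centre of its underside
- plate_b_mid (a point): the second plate of the stack, like the top one (80 x 60 x 5 mm); origin at its centre. When the top plate has left, the spring raises it 5 mm into the top plate's place
- plate_c_mid (a point): the third plate of the stack, alike; origin at its centre
- plate_d_mid (a point): the fourth and lowest plate of the stack, alike; origin at its centre
- keeper (a joint): swivel arm that holds the seated plate, rad: 0 = along +x of the dispenser, clear of the stage; turns clockwise seen from above to its stop at 1.57, along -y across the plate. Pivot at x 75, y 48 mm of the dispenser. Flat steel arm 13 mm wide, 44 mm long, z 48.5 to 52.5 mm, passing 2 mm above a seated plate. Stays where left; takes 1 to 2 N at the knob; starts at 0 to 0.3
- keeper_knob (a point): the keeper's upright black finger knob, a round pin 12 mm thick and 22 mm tall, free to be gripped or pushed, 36 mm from the pivot; origin on its axis, half-way up, 63.5 mm above the dispenser's underside; its x axis points away from the pivot
- tip_box: blue pipette tip box with clear lid, 66 x 120 x 60 mm, a bystander; origin at the centre of its underside
- rack_bench: blue tube rack with capped tubes, 138 x 66 x 80 mm, a bystander; origin at the centre of its underside
- wipes_box: carton of wipes, 68 x 115 x 116 mm, a bystander; origin at the centre of its underside
- vial_amber: amber vial with black cap, 27 x 58 mm, a bystander; origin at the centre of its underside
- vial_white: amber vial with white cap, 27 x 58 mm, a bystander; origin at the centre of its underside

How it is judged:
By the outcome, as a careful person would: the job done as asked, in the order asked, and still so for the second after the job is handed in, with the robot touching nothing.
It also fails if it takes over 64 s, if anything falls off the work surface, if the arm or the gripper's body presses on something with over 40 N, if the wrist force passes 120 N, or if a joint passes its speed limit or range.

## Working session

There is one attempt and no reset: what is moved stays moved. The work goes in short steps, Python scripts to look and compute and a tool call to move; the robot and the scene stay as the last step left them, time stands still between calls to the robot, and variables do not carry over. Pictures are saved under pics/ and viewed, about 8 in all and at most 12, crops included, and the job is handed in when it is done.

Besides the shell and the picture viewer there is one more tool, called by a JSON object that holds its "api" and its "payload", one argument or row to a line. move_arm: Moves the arm, as the interface text tells. Its arguments: {"type":"object","properties":{"motion":{"type":"string"},"fingers":{"type":"number"},"squeeze":{"type":"number"}},"required":["motion"]}

```bash
mkdir -p pics; cat > h.py <<'E'
import numpy as np, cv2
from bench import readout, eyes, r
def snap(n, f=None):
    s=eyes.snapshot(n); s['K']=np.array([[s['fx'],0,s['cx']],[0,s['fy'],s['cy']],[0,0,1.]]); s['d']=np.array(s['dist_coeffs'],float); s['T']=np.array(s['world_to_cam'])
    if f: cv2.imwrite('pics/'+f,s['image'])
    return s
def ray(s,uv):
    p=cv2.undistortPoints(np.array(uv,float).reshape(-1,1,2),s['K'],s['d']).reshape(-1,2)
    R,t=s['T'][:3,:3],s['T'][:3,3]; return -R.T@t, np.c_[p,np.ones(len(p))]@R
def onz(s,uv,z):
    o,d=ray(s,uv); return o+d*((z-o[2])/d[:,2:])
def proj(s,P):
    R,t=s['T'][:3,:3],s['T'][:3,3]
    return cv2.projectPoints(np.array(P,float).reshape(-1,3),cv2.Rodrigues(R)[0],t,s['K'],s['d'])[0].reshape(-1,2)
E
python3 - <<'E'
from h import *
a=snap('scene','a.png');b=snap('top','b.png');c=snap('wrist','c.png')
for s in(a,b,c): print((-s['T'][:3,:3].T@s['T'][:3,3]).round(),s['fx'])
print(readout.sense())
E
```

```text
[ -71. -416.  516.] 412.1872165704953
[ 534. -120.  898.] 367.6061175910829
[196. 572. 373.] 326.7117124506767
{'time': 0.15, 'joint_pos': array([ 5.93943687e+01,  7.50667431e+00,  8.53160347e+01,  1.32616359e-03,
        8.72631260e+01, -4.89447740e+00]), 'qd': array([ 0.03423868, -0.09914093, -0.24761545, -0.00349258,  0.01975177,
        0.02777541]), 'joint_efforts': array([-2.90154298e-05, -5.70057142e+01, -5.01161528e+01, -2.29829766e-04,
        9.23850399e-03, -8.65753600e-05]), 'tool_pos': array([260.06108375, 540.22171285, 230.45929547]), 'tcp_rot': array([-9.00854090e+01,  8.64324178e-03, -2.57112247e+01]), 'ft_force': array([-0.20909566, -0.37608552, -0.03931248]), 'wrist_torque': array([ 0.0135276 , -0.0327547 ,  0.04544264]), 'finger_gap': 85.57414679657965}
```

View pics/b.png

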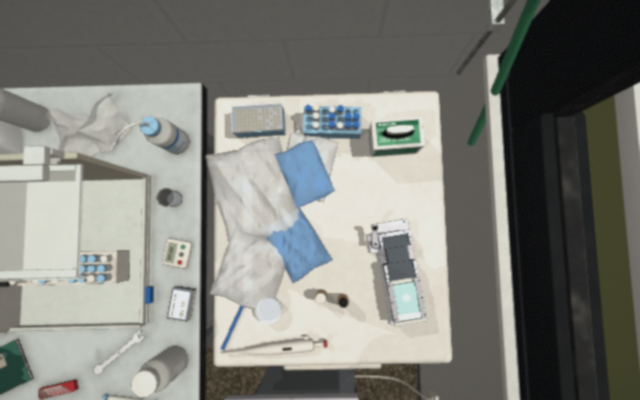

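View pics/a.png

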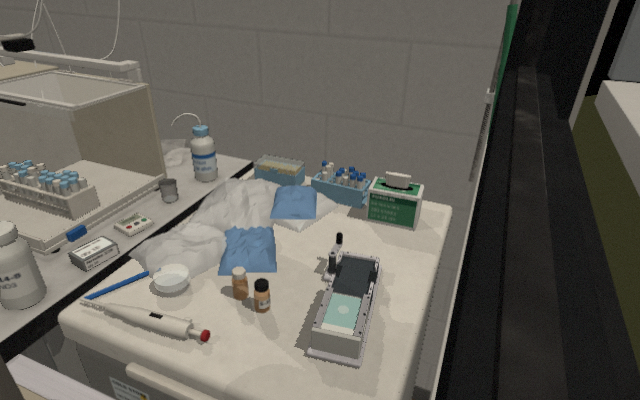

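The top view shows the magazine with the pale green plate at about (407,300), the stage at (398,255) and the keeper pivot side at about (372,238). The vials stand at about (330,298). In the scene view the knob is at about (338,240).

```bash
python3 - <<'E'
from h import *
b=snap('top');a=snap('scene')
print(onz(b,[(407,300),(398,255),(400,230),(372,238),(342,299),(320,297)],50).round())
c=b['image'][205:335,345:445]; d=a['image'][220:365,295:395]
cv2.imwrite('pics/d.png',np.hstack([cv2.resize(c,(400,520),interpolation=cv2.INTER_CUBIC),cv2.resize(d,(400,520),interpolation=cv2.INTER_CUBIC)[:520]]))
s=b
hsv=cv2.cvtColor(s['image'],cv2.COLOR_BGR2HSV)
print(hsv[300,407],hsv[260,400])
m=cv2.inRange(hsv,(75,25,120),(100,120,255)); m[:270]=0; m[:,:370]=0; m[:,430:]=0
P=np.argwhere(m)[:,::-1].astype(np.float32); print(len(P),cv2.minAreaRect(P))
q=cv2.boxPoints(cv2.minAreaRect(P)); print(onz(s,q,48).round(1))
m=cv2.inRange(hsv,(0,0,0),(180,255,90)); m[:230]=0; m[284:]=0; m[:,:380]=0; m[:,420:]=0
n,l,st,ce=cv2.connectedComponentsWithStats(m); 
for i in range(1,n):
  if st[i,4]>50:
    P=np.argwhere(l==i)[:,::-1].astype(np.float32);q=cv2.boxPoints(cv2.minAreaRect(P));print(st[i],onz(s,q,41.5).round(1))
E
```

```text
[[ 380. -275.   50.]
 [ 481. -258.   50.]
 [ 538. -265.   50.]
 [ 521. -200.   50.]
 [ 385. -128.   50.]
 [ 390.  -78.   50.]]
[ 78  13 232] [ 98  20 100]
593 ((406.0639953613281, 297.8520202636719), (30.142200469970703, 21.6451416015625), 79.69515228271484)
[[ 413.8 -244.    48. ]
 [ 421.5 -292.5   48. ]
 [ 355.5 -301.7   48. ]
 [ 347.8 -253.6   48. ]]
```

View pics/d.png

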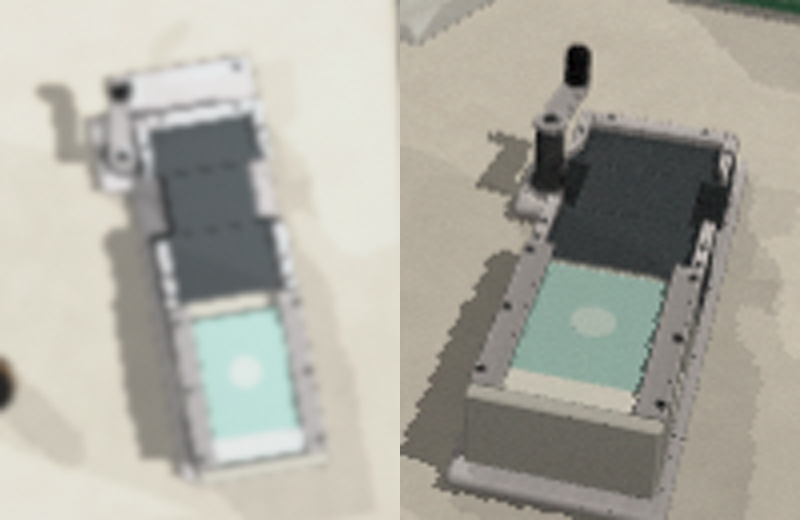

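The crop shows the plate in the magazine with its white band at the rear (-x) end. The stage is clear, and the keeper points roughly forward. The dispenser yaw is about 9°. I'll go above it now.

{"api": "move_arm", "payload": {
  "motion": "1 -4 0 0 0 3.5;1.9 -8 0 0 0 7;2.8 -12 0 0 0 10.5;3.8 -16 0 0 0 14;4.7 -20 0 0 0 17.5;5.7 -24 0 0 0 21;6.6 -28 0 0 0 24.5;7.6 -32 0 0 0 28;8.5 -36 0 0 0 31.5;9.5 -40 0 0 0 35",
  "fingers": 0,
  "squeeze": 20
}}

```text
time: 1.08
tool_pos: [355.1, 138.8, 231.5]
tcp_rot: [-90.0, -0.1, 9.5]
ft_force: [0.6, 0.2, -0.2]
finger_gap: 0.0
```

{"api": "move_arm", "payload": {
  "motion": "1 -4 0 0 0 0;1.9 -8 0 0 0 0;2.8 -12 0 0 0 0;3.8 -16 0 0 0 0;4.7 -20 0 0 0 0;5.7 -24 0 0 0 0;6.6 -28 0 0 0 0;7.6 -32 -1 0 0 0;8.5 -36 -2 0 0 0;9.5 -40 -3 0 0 0"
}}

```text
time: 1.92
tool_pos: [449.9, -259.9, 201.5]
tcp_rot: [-90.0, -0.0, 9.3]
ft_force: [0.5, 0.3, 0.6]
finger_gap: 0.1
```

```bash
python3 - <<'E'
from h import *
c=snap('wrist','e.png')
print((-c['T'][:3,:3].T@c['T'][:3,3]).round(),c['T'][2,:3]); s=readout.sense(); print(s['time'],s['tool_pos'],s['tcp_rot'],s['finger_gap'],s['ft_force'])
E
```

```text
[ 380. -270.  344.] [ 0.27317802  0.04291815 -0.96100562]
1.9667 [ 449.35784988 -265.06602309  197.34550782] [-90.02128686   0.21542331   9.11183961] -0.08504871755251485 [-4.72952785 -3.29408958 -1.0869133 ]
```

View pics/e.png

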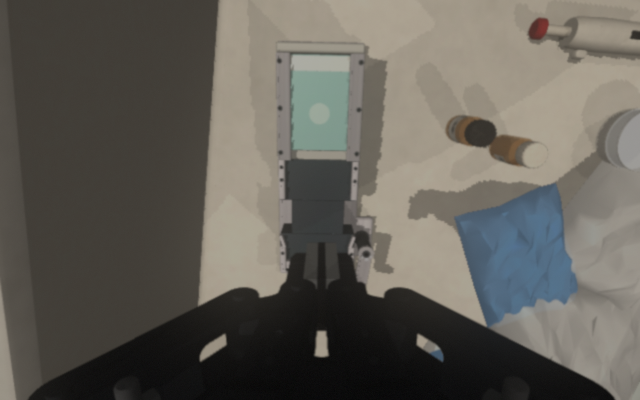

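The wrist view has dispenser +x downward in the picture. The glass spans columns 291–349 and rows 55–150. The stage is at (318,200) and the keeper pivot/knob at (363,240). Both vials are clear of the dispenser.

```bash
cat > m.py <<'E'
from h import *
def greenedges(s,box):
    hsv=cv2.cvtColor(s['image'],cv2.COLOR_BGR2HSV); m=cv2.inRange(hsv,(72,30,90),(100,160,255))
    k=np.zeros_like(m); k[box[1]:box[3],box[0]:box[2]]=1; m*=k
    n,l,st,_=cv2.connectedComponentsWithStats(m); i=1+np.argmax(st[1:,4])
    c=cv2.findContours((l==i).astype(np.uint8),0,2)[0]; return max(c,key=len)[:,0].astype(np.float32)
E
python3 - <<'E'
from m import *
w=snap('wrist');b=snap('top');a=snap('scene')
R=[]
for s,bx in((w,(270,40,370,170)),(b,(370,270,430,330)),(a,(300,270,390,350))):
    c=greenedges(s,bx); 
    hull=cv2.convexHull(c); A=cv2.approxPolyDP(hull,4,True).reshape(-1,2); P=onz(s,A,48); print(A.round(1).tolist(),P.round(1).tolist())
    rc=cv2.minAreaRect(onz(s,c,48)[:,:2].astype(np.float32)); print(rc)
# light disc on plate & dark stage: triangulate disc? 
for s,bx in((w,(300,95,340,135)),(b,(395,285,420,310)),(a,(325,290,360,310))):
    im=cv2.cvtColor(s['image'],cv2.COLOR_BGR2HSV)[bx[1]:bx[3],bx[0]:bx[2]]; 
    print(np.median(im[...,1])); m=(im[...,1]<np.median(im[...,1])*.75)
    n,l,st,ce=cv2.connectedComponentsWithStats(m.astype(np.uint8)); 
    for i in range(1,n):
        if st[i,4]>20: print(st[i],ce[i]+bx[:2],onz(s,[ce[i]+bx[:2]],48).round(1))
print(readout.sense()['tool_pos'],readout.sense()['ft_force'])
E
```

```text
[[297.0, 74.0], [354.0, 75.0], [351.0, 152.0], [297.0, 150.0]] [[354.8, -299.5, 48.0], [348.0, -252.1, 48.0], [411.9, -242.9, 48.0], [417.7, -290.7, 48.0]]
((383.125, -271.43756103515625), (65.75740814208984, 49.47321319580078), 7.971886157989502)
[[403.0, 294.0], [411.0, 301.0], [399.0, 313.0], [396.0, 296.0]] [[393.2, -266.4, 48.0], [377.4, -283.8, 48.0], [351.4, -255.8, 48.0], [389.1, -250.5, 48.0]]
((372.6756286621094, -260.4864501953125), (34.63398361206055, 40.89357376098633), 56.94205856323242)
[[332.0, 294.0], [361.0, 299.0], [354.0, 328.0], [323.0, 321.0]] [[409.5, -244.7, 48.0], [418.0, -291.6, 48.0], [355.2, -301.0, 48.0], [348.9, -253.8, 48.0]]
((382.5788269042969, -272.59149169921875), (64.80081939697266, 49.26577377319336), 8.185006141662598)
41.0
[ 15  10  21  22 357] [324.58263305 115.66946779] [[ 384.6 -271.2   48. ]]
37.0
[  0   0  18  25 216] [403.78703704 292.46296296] [[ 396.6 -268.3   48. ]]
[ 0 13  3 12 21] [395.52380952 304.80952381] [[ 369.6 -248.7   48. ]]
37.0
[  0   0  35  20 271] [340.34317343 294.5202952 ] [[ 414.  -257.6   48. ]]
[13 15 11  5 40] [342.65 307.6 ] [[ 387.7 -271.2   48. ]]
[ 449.13617748 -257.91702424  200.51305169] [-0.01494605  0.61933186  0.64957129]
```

{"api": "move_arm", "payload": {
  "motion": "-3 -.6 -1 0 0 0;-6 -1.1 -2 0 0 -1;-7.9 -1.5 -4 0 0 -1.2;-7.9 -1.5 -7 0 0 -1.2;-7.9 -1.5 -10 0 0 -1.2;-7.9 -1.5 -12 0 0 -1.2;-7.9 -1.5 -13.5 0 0 -1.2;-7.9 -1.5 -13.5 0 0 -1.2;-7.9 -1.5 -13.5 0 0 -1.2;-7.9 -1.5 -13.5 0 0 -1.2"
}}

```text
time: 2.95
tool_pos: [371.9, -272.5, 68.6]
tcp_rot: [-90.1, -0.1, 8.1]
ft_force: [0.4, -0.5, 0.3]
finger_gap: 0.2
```

```bash
python3 - <<'E'
from m import *
w=snap('wrist');a=snap('scene');s=readout.sense();print(s['time'],s['tool_pos'],s['tcp_rot'],s['ft_force'])
c=w['image'][0:400,120:520]; d=a['image'][220:345,280:405]
cv2.imwrite('pics/f.png',np.hstack([c,cv2.resize(d,(400,400),interpolation=cv2.INTER_CUBIC)]))
E
```

```text
3.05 [ 372.0764059  -273.08928272   68.79507576] [-90.14908113  -0.12566326   8.12214371] [-1.35959332  0.52360192 -0.01643653]
```

View pics/f.png

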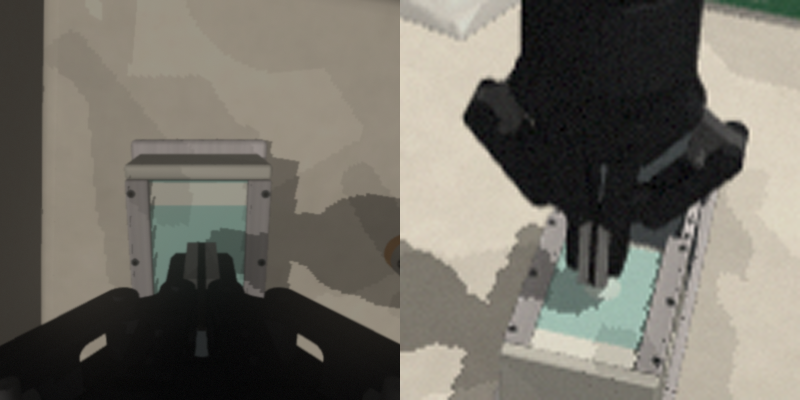

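The fingers are centred between the lips over the glass, with the finger at about column 202 and the lip edges at 150 and 248. Next is a slow descent.

{"api": "move_arm", "payload": {
  "motion": "0 0 -.3 0 0 0;0 0 -.6 0 0 0;0 0 -.9 0 0 0;0 0 -1.2 0 0 0;0 0 -1.4 0 0 0;0 0 -1.5 0 0 0;0 0 -1.5 0 0 0;0 0 -1.5 0 0 0"
}}

```text
time: 3.72
tool_pos: [370.7, -272.4, 51.6]
tcp_rot: [-90.0, 0.0, 8.1]
ft_force: [-0.3, 0.2, -0.7]
finger_gap: 0.1
```

```bash
cat > f.py <<'E'
from h import *
F=[];P=[]
for i in range(4):
    s=readout.sense();F.append(s['ft_force']);P.append(s['tool_pos']);eyes.snapshot('top')
print(s['time'],np.mean(P,0).round(2),s['tcp_rot'].round(2),np.mean(F,0).round(2)); print(np.array(F).round(2).tolist(),np.array(P)[:,2].round(2))
E
python3 f.py
```

```text
3.8667 [ 370.85 -272.51   51.82] [-9.001e+01 -1.000e-02  8.090e+00] [ 0.07 -0.11 -0.42]
[[-0.3, 0.24, -0.69], [-0.26, -0.69, -1.24], [0.22, 0.02, -0.25], [0.63, -0.01, 0.5]] [51.64 51.81 51.89 51.93]
```

{"api": "move_arm", "payload": {
  "motion": "0 0 -.05 0 0 0;0 0 -.1 0 0 0;0 0 -.15 0 0 0;0 0 -.2 0 0 0;0 0 -.25 0 0 0;0 0 -.25 0 0 0"
}}

```text
time: 4.42
tool_pos: [370.7, -272.4, 49.1]
tcp_rot: [-90.0, 0.0, 8.1]
ft_force: [-0.0, 1.1, -0.1]
finger_gap: -0.3
```

{"api": "move_arm", "payload": {
  "motion": "0 0 -.03 0 0 0;0 0 -.06 0 0 0;0 0 -.08 0 0 0;0 0 -.08 0 0 0;0 0 -.08 0 0 0"
}}

```text
time: 4.83
tool_pos: [370.8, -272.5, 48.5]
tcp_rot: [-90.0, 0.0, 8.1]
ft_force: [-0.3, -0.2, 0.4]
finger_gap: 0.1
```

```bash
python3 f.py
```

```text
4.9833 [ 370.83 -272.47   48.48] [-90.    -0.     8.09] [ 0.19 -0.18  0.17]
[[-0.27, -0.21, 0.42], [0.01, -0.07, 0.0], [0.43, -0.62, 0.28], [0.58, 0.17, -0.01]] [48.47 48.48 48.5  48.48]
```

{"api": "move_arm", "payload": {
  "motion": "0 0 -.02 0 0 0;0 0 -.02 0 0 0;0 0 -.02 0 0 0"
}}

```text
time: 5.28
tool_pos: [370.8, -272.4, 48.3]
tcp_rot: [-90.0, 0.0, 8.1]
ft_force: [0.3, 0.2, 0.3]
finger_gap: 0.2
```

{"api": "move_arm", "payload": {
  "motion": "0 0 -.02 0 0 0;0 0 -.02 0 0 0;0 0 -.02 0 0 0"
}}

```text
time: 5.53
tool_pos: [370.8, -272.5, 48.1]
tcp_rot: [-90.0, 0.0, 8.1]
ft_force: [0.4, -0.2, 1.1]
finger_gap: 0.3
```

```bash
python3 f.py
```

```text
5.6833 [ 370.83 -272.47   48.08] [-90.    -0.     8.08] [ 0.2  -0.02  0.39]
[[0.39, -0.15, 1.09], [-0.14, -0.3, 0.81], [0.27, -0.44, -0.44], [0.26, 0.82, 0.12]] [48.05 48.11 48.06 48.09]
```

{"api": "move_arm", "payload": {
  "motion": "0 0 -.02 0 0 0;0 0 -.02 0 0 0;0 0 -.02 0 0 0"
}}

```text
time: 5.98
tool_pos: [370.9, -272.5, 48.1]
tcp_rot: [-90.0, -0.0, 8.1]
ft_force: [-0.7, -0.2, 2.5]
finger_gap: -0.1
```

```bash
python3 f.py
```

```text
6.1333 [ 370.89 -272.53   48.06] [-90.01  -0.     8.09] [-1.12  0.19  3.49]
[[-0.67, -0.25, 2.55], [-1.19, -0.17, 3.6], [-0.85, 0.56, 3.73], [-1.76, 0.62, 4.07]] [48.06 48.06 48.07 48.05]
```

{"api": "move_arm", "payload": {
  "motion": "0 0 -.02 0 0 0;0 0 -.02 0 0 0;0 0 -.02 0 0 0"
}}

```text
time: 6.43
tool_pos: [371.1, -272.7, 48.0]
tcp_rot: [-90.0, -0.0, 8.1]
ft_force: [-1.4, 0.5, 4.9]
finger_gap: 0.1
```

```bash
python3 f.py
```

```text
6.5833 [ 371.12 -272.74   48.05] [-9.004e+01 -3.000e-02  8.090e+00] [-1.2   0.87  5.01]
[[-1.43, 0.51, 4.88], [-0.83, 0.84, 5.48], [-1.63, 0.79, 5.28], [-0.91, 1.35, 4.41]] [48.02 48.06 48.05 48.07]
```

Contact is at about 5 N, with the glass at z≈48.05. I'll start dragging.

{"api": "move_arm", "payload": {
  "motion": ".1 .014 0 0 0 0;.2 .028 0 0 0 0;.3 .042 0 0 0 0;.4 .057 0 0 0 0;.5 .071 0 0 0 0;.5 .071 0 0 0 0"
}}

```text
time: 7.13
tool_pos: [376.3, -272.2, 48.1]
tcp_rot: [-90.1, -0.0, 8.1]
ft_force: [-1.1, -0.1, 4.5]
finger_gap: -0.1
```

```bash
cat >> f.py <<'E'
w=snap('wrist'); hsv=cv2.cvtColor(w['image'],cv2.COLOR_BGR2HSV)
# white band / green boundary along plate: profile left of finger
M=np.array([375.,-272.5]);u=np.array([.990,.141]);v=np.array([-.141,.990])
def prof(y,z=48,xs=np.arange(-112,0,1.)):
    P=np.array([[*(M+(x+64)*u+y*v),z] for x in xs]); q=proj(w,P).round().astype(int)
    ok=(q[:,0]>=0)&(q[:,0]<640)&(q[:,1]>=0)&(q[:,1]<400)
    return [(int(x),*hsv[b,a].tolist()) for x,(a,b),o in zip(xs,q,ok) if o]
for y in (-19,19):
    p=prof(y); g=[x for x,h,s,vv in p if 72<h<100 and s>25 and vv>60]
    print('y',y,'green from',g[:3],'to',g[-3:])
E
python3 f.py; tail -0 /dev/null; python3 -c "
from h import *; exec(open('f.py').read().split('w=snap')[1].join(['w=snap','']).split('for y in')[0]); print(prof(-19)[::2][:25])"
```

```text
7.2833 [ 376.26 -272.14   48.05] [-9.005e+01 -4.000e-02  8.090e+00] [ 0.05 -0.46  4.93]
[[-1.06, -0.14, 4.46], [0.07, -0.58, 4.91], [0.45, -0.36, 5.43], [0.73, -0.76, 4.94]] [48.08 48.06 48.04 48.03]
y -19 green from [-83, -82, -81] to [-51, -50, -49]
y 19 green from [-83, -82, -81] to [-55, -54, -53]
[(-112, 20, 34, 68), (-110, 20, 34, 114), (-108, 21, 32, 129), (-106, 21, 33, 124), (-104, 21, 31, 106), (-102, 28, 24, 128), (-100, 22, 28, 139), (-98, 27, 24, 108), (-96, 63, 22, 114), (-94, 22, 28, 138), (-92, 23, 29, 139), (-90, 22, 28, 138), (-88, 22, 28, 138), (-86, 22, 28, 138), (-84, 28, 23, 132), (-82, 76, 40, 120), (-80, 75, 42, 121), (-78, 75, 43, 120), (-76, 75, 43, 120), (-74, 77, 43, 120), (-72, 75, 43, 119), (-70, 76, 41, 119), (-68, 77, 43, 119), (-66, 75, 43, 120), (-64, 76, 42, 128)]
```

The plate followed: its green edge moved from about -89 to -83. I'll continue.

{"api": "move_arm", "payload": {
  "motion": ".2 .028 0 0 0 0;.4 .057 0 0 0 0;.6 .085 0 0 0 0;.8 .113 0 0 0 0;1.0 .142 0 0 0 0;1.2 .171 0 0 0 0;1.4 .2 0 0 0 0;1.4 .2 0 0 0 0"
}}

```text
time: 8.1
tool_pos: [390.3, -270.0, 48.0]
tcp_rot: [-90.0, -0.0, 8.1]
ft_force: [0.8, 0.5, 6.4]
finger_gap: -0.4
```

```bash
python3 f.py
```

```text
8.25 [ 390.36 -270.     48.04] [-9.004e+01 -6.000e-02  8.090e+00] [ 0.42 -0.03  5.17]
[[0.81, 0.47, 6.37], [-0.24, -0.58, 5.21], [0.34, -0.27, 4.76], [0.79, 0.25, 4.34]] [48.04 48.02 48.03 48.06]
y -19 green from [-89, -88, -87] to [-35, -34, -33]
y 19 green from [-89, -88, -87] to [-41, -40, -39]
```

```bash
sed -i '/^for y in/,$d' f.py; cat >> f.py <<'E'
for y in (-19,19):
    p=prof(y); g=np.array([int(72<h<100 and s>25 and vv>60) for x,h,s,vv in p]); e=np.flatnonzero(np.diff(g)); print('y',y,g[0],[p[i+1][0] for i in e])
E
python3 f.py | tail -2
```

```text
y -19 0 [-89, -82, -69, -32]
y 19 0 [-89, -82, -69, -38]
```

{"api": "move_arm", "payload": {
  "motion": ".2 .028 0 0 0 0;.4 .057 0 0 0 0;.6 .085 0 0 0 0;.8 .113 0 0 0 0;1.0 .142 0 0 0 0;1.2 .171 0 0 0 0;1.4 .2 0 0 0 0;1.4 .2 0 0 0 0"
}}

```text
time: 9.27
tool_pos: [404.3, -268.0, 48.0]
tcp_rot: [-90.0, -0.0, 8.1]
ft_force: [0.6, -0.2, 4.6]
finger_gap: 0.4
```

```bash
python3 f.py
```

```text
9.4167 [ 404.3  -267.97   48.  ] [-9.003e+01 -5.000e-02  8.090e+00] [0.4  0.12 4.47]
[[0.55, -0.24, 4.55], [0.51, 0.54, 4.44], [0.26, -0.32, 4.25], [0.27, 0.51, 4.63]] [48.02 47.99 48.   48.  ]
y -19 0 [-89, -68, -55, -18]
y 19 0 [-89, -67, -55, -24]
```

{"api": "move_arm", "payload": {
  "motion": ".2 .028 0 0 0 0;.4 .057 0 0 0 0;.6 .085 0 0 0 0;.8 .113 0 0 0 0;1.0 .142 0 0 0 0;1.2 .171 0 0 0 0;1.2 .171 0 0 0 0"
}}

```text
time: 10.1
tool_pos: [416.3, -266.2, 47.9]
tcp_rot: [-90.0, -0.0, 8.1]
ft_force: [-0.4, 1.0, 5.1]
finger_gap: 0.2
```

```bash
python3 f.py
```

```text
10.25 [ 416.25 -266.21   47.95] [-9.003e+01 -4.000e-02  8.090e+00] [0.26 0.3  4.64]
[[-0.39, 1.01, 5.05], [1.31, -0.11, 4.3], [0.02, 0.07, 4.72], [0.08, 0.23, 4.5]] [47.94 47.96 47.97 47.94]
y -19 0 [-88, -55, -43, -6]
y 19 0 [-89, -55, -43, -12]
```

{"api": "move_arm", "payload": {
  "motion": ".2 .028 0 0 0 0;.4 .057 0 0 0 0;.6 .085 0 0 0 0;.8 .113 0 0 0 0;1.0 .142 0 0 0 0;1.0 .142 0 0 0 0"
}}

```text
time: 10.85
tool_pos: [426.0, -264.7, 47.7]
tcp_rot: [-90.0, -0.0, 8.1]
ft_force: [-0.3, 0.7, 5.9]
finger_gap: 0.3
```

```bash
python3 f.py
```

```text
11.0 [ 426.   -264.68   47.76] [-9.001e+01 -2.000e-02  8.090e+00] [0.33 0.28 5.37]
[[-0.3, 0.74, 5.93], [0.04, 0.37, 5.42], [0.48, -0.03, 5.02], [1.12, 0.05, 5.13]] [47.72 47.77 47.77 47.79]
y -19 0 [-88, -46, -33]
y 19 0 [-88, -46, -33, -4]
```

{"api": "move_arm", "payload": {
  "motion": ".2 .028 0 0 0 0;.4 .057 0 0 0 0;.6 .085 0 0 0 0;.8 .113 0 0 0 0;1.0 .142 0 0 0 0;1.0 .142 0 0 0 0"
}}

```text
time: 11.6
tool_pos: [436.2, -263.1, 47.6]
tcp_rot: [-90.0, -0.0, 8.1]
ft_force: [0.2, 0.7, 3.5]
finger_gap: 0.1
```

```bash
python3 f.py
```

```text
11.75 [ 436.15 -263.09   47.59] [-8.999e+01 -2.000e-02  8.090e+00] [0.67 0.18 2.65]
[[0.17, 0.67, 3.49], [0.49, 0.05, 2.52], [1.06, 1.04, 2.6], [0.95, -1.02, 2.01]] [47.57 47.6  47.6  47.59]
y -19 0 [-88, -36, -23]
y 19 0 [-101, -100, -88, -35, -22]
```

{"api": "move_arm", "payload": {
  "motion": ".1 .014 -.015 0 0 0;.3 .042 -.025 0 0 0;.5 .071 -.035 0 0 0;.7 .099 -.04 0 0 0;.7 .099 -.04 0 0 0"
}}

```text
time: 12.27
tool_pos: [443.1, -262.4, 47.5]
tcp_rot: [-90.0, -0.0, 8.1]
ft_force: [0.6, 0.6, 4.8]
finger_gap: -0.2
```

```bash
python3 f.py
```

```text
12.4167 [ 443.06 -262.4    47.55] [-9.002e+01 -2.000e-02  8.090e+00] [0.33 0.14 4.9 ]
[[0.59, 0.56, 4.78], [0.4, 0.31, 5.39], [0.2, 0.22, 4.76], [0.12, -0.54, 4.68]] [47.54 47.54 47.55 47.56]
y -19 0 [-88, -28, -16]
y 19 0 [-88, -28, -15]
```

{"api": "move_arm", "payload": {
  "motion": ".2 .028 -.01 0 0 0;.4 .057 -.02 0 0 0;.5 .071 -.02 0 0 0;.5 .071 -.02 0 0 0"
}}

```text
time: 12.85
tool_pos: [448.1, -261.8, 47.5]
tcp_rot: [-90.0, -0.0, 8.1]
ft_force: [-0.5, 0.2, 7.8]
finger_gap: -0.1
```

```bash
python3 f.py
```

```text
13.0 [ 448.06 -261.79   47.51] [-9.003e+01 -2.000e-02  8.080e+00] [-0.16 -0.26  7.08]
[[-0.48, 0.17, 7.78], [-0.22, 0.14, 6.93], [-0.56, -1.03, 7.28], [0.63, -0.32, 6.35]] [47.51 47.51 47.52 47.51]
y -19 0 [-88, -23, -11]
y 19 0 [-87, -23, -10]
```

{"api": "move_arm", "payload": {
  "motion": "0 0 .015 0 0 0;.2 .028 .015 0 0 0;.4 .057 .015 0 0 0;.5 .071 .015 0 0 0;.5 .071 .015 0 0 0"
}}

```text
time: 13.52
tool_pos: [452.5, -260.4, 46.6]
tcp_rot: [-89.9, 0.0, 8.1]
ft_force: [0.8, -1.1, 1.0]
finger_gap: 0.2
```

```bash
python3 f.py
```

```text
13.6667 [ 452.44 -260.45   46.66] [-8.996e+01  4.000e-02  8.090e+00] [ 0.31 -0.13 -0.12]
[[0.78, -1.06, 1.05], [0.49, 0.4, -0.86], [-0.25, 1.17, -0.56], [0.23, -1.02, -0.12]] [46.62 46.63 46.68 46.73]
y -19 0 [-89, -21, -8]
y 19 0 [-89, -21, -8]
```

The plate has dropped onto the stage. I'll re-press lightly.

{"api": "move_arm", "payload": {
  "motion": "0 0 -.02 0 0 0;0 0 -.03 0 0 0;0 0 -.03 0 0 0;0 0 -.03 0 0 0"
}}

```text
time: 14.1
tool_pos: [452.8, -260.8, 46.9]
tcp_rot: [-90.0, 0.0, 8.1]
ft_force: [0.2, -0.2, -0.6]
finger_gap: -0.1
```

```bash
python3 f.py
```

```text
14.25 [ 452.82 -260.81   46.94] [-90.    -0.     8.08] [ 0.02 -0.31 -0.3 ]
[[0.17, -0.2, -0.59], [-0.07, -0.62, 0.66], [-0.29, 0.13, -0.72], [0.25, -0.56, -0.55]] [46.9  46.94 46.96 46.95]
y -19 0 [-89, -21, -8]
y 19 0 [-89, -21, -8]
```

{"api": "move_arm", "payload": {
  "motion": "0 0 -.02 0 0 0;0 0 -.04 0 0 0;0 0 -.04 0 0 0;0 0 -.04 0 0 0"
}}

```text
time: 14.68
tool_pos: [452.9, -260.8, 46.6]
tcp_rot: [-90.0, -0.0, 8.1]
ft_force: [-0.1, -0.4, 0.3]
finger_gap: 0.0
```

```bash
python3 f.py
```

```text
14.8333 [ 452.89 -260.84   46.59] [-9.001e+01 -1.000e-02  8.090e+00] [ 0.1  -0.1   0.48]
[[-0.14, -0.39, 0.28], [0.15, 0.99, 0.95], [-0.22, -0.68, -0.07], [0.59, -0.31, 0.78]] [46.6  46.57 46.57 46.6 ]
y -19 0 [-89, -21, -8]
y 19 0 [-89, -21, -8]
```

{"api": "move_arm", "payload": {
  "motion": "0 0 -.02 0 0 0;0 0 -.02 0 0 0;0 0 -.02 0 0 0"
}}

```text
time: 15.18
tool_pos: [453.0, -260.9, 46.6]
tcp_rot: [-90.0, -0.0, 8.1]
ft_force: [-0.4, -0.3, 3.6]
finger_gap: -0.1
```

```bash
python3 f.py
```

```text
15.3333 [ 452.99 -260.91   46.56] [-9.001e+01 -2.000e-02  8.090e+00] [-0.57 -0.15  4.25]
[[-0.36, -0.31, 3.64], [-1.01, 0.17, 4.52], [-0.97, -0.61, 4.74], [0.08, 0.15, 4.09]] [46.58 46.56 46.57 46.55]
y -19 0 [-89, -21, -8]
y 19 0 [-89, -20, -8]
```

{"api": "move_arm", "payload": {
  "motion": ".2 .028 0 0 0 0;.4 .057 0 0 0 0;.6 .085 0 0 0 0;.8 .113 0 0 0 0;1.0 .142 0 0 0 0;1.2 .171 0 0 0 0;1.4 .2 0 0 0 0;1.4 .2 0 0 0 0"
}}

```text
time: 16.1
tool_pos: [467.5, -258.9, 46.6]
tcp_rot: [-90.0, -0.0, 8.1]
ft_force: [0.9, 0.1, 5.0]
finger_gap: -0.2
```

```bash
sed -i 's/np.arange(-112,0,1.)/np.arange(-112,30,1.)/' f.py; python3 f.py
```

```text
16.25 [ 467.38 -258.91   46.58] [-9.002e+01 -4.000e-02  8.090e+00] [0.49 0.01 5.03]
[[0.87, 0.12, 5.01], [0.75, -0.35, 5.3], [-0.18, -0.27, 5.24], [0.53, 0.52, 4.57]] [46.57 46.57 46.58 46.58]
y -19 1 [-22, -8, -7, 6]
y 19 1 [-22, -7, -6, 7]
```

{"api": "move_arm", "payload": {
  "motion": ".2 .028 0 0 0 0;.4 .057 0 0 0 0;.6 .085 0 0 0 0;.8 .113 0 0 0 0;1.0 .142 0 0 0 0;1.1 .156 0 0 0 0;1.1 .156 0 0 0 0"
}}

```text
time: 16.93
tool_pos: [478.0, -257.4, 46.6]
tcp_rot: [-90.0, -0.0, 8.1]
ft_force: [0.4, 1.1, 5.9]
finger_gap: 0.1
```

```bash
python3 f.py
```

```text
17.0833 [ 478.03 -257.37   46.58] [-9.002e+01 -3.000e-02  8.080e+00] [0.55 0.79 5.65]
[[0.43, 1.13, 5.87], [0.82, 1.0, 5.09], [0.34, 1.25, 6.06], [0.63, -0.23, 5.57]] [46.57 46.58 46.57 46.6 ]
y -19 1 [-22, 3, 4, 17]
y 19 1 [-22, 4, 5, 17]
```

{"api": "move_arm", "payload": {
  "motion": ".1 .014 .01 0 0 0;.2 .028 .01 0 0 0;.3 .042 .01 0 0 0;.3 .042 .01 0 0 0"
}}

```text
time: 17.52
tool_pos: [480.8, -256.9, 46.6]
tcp_rot: [-90.0, 0.0, 8.1]
ft_force: [0.1, 0.2, 5.4]
finger_gap: -0.1
```

```bash
python3 f.py
```

```text
17.6667 [ 480.85 -256.93   46.57] [-9.001e+01 -1.000e-02  8.080e+00] [0.05 0.27 5.4 ]
[[0.09, 0.19, 5.43], [-0.7, -0.16, 5.44], [0.4, 0.23, 4.72], [0.39, 0.83, 6.0]] [46.57 46.57 46.56 46.59]
y -19 1 [-22, 6, 7, 20]
y 19 1 [-22, 6, 8, 20]
```

{"api": "move_arm", "payload": {
  "motion": ".1 .014 0 0 0 0;.15 .021 0 0 0 0;.2 .028 0 0 0 0;.2 .028 0 0 0 0"
}}

```text
time: 18.1
tool_pos: [482.7, -256.7, 46.6]
tcp_rot: [-90.0, 0.0, 8.1]
ft_force: [-0.8, 0.5, 6.4]
finger_gap: 0.2
```

```bash
python3 f.py
```

```text
18.25 [ 482.72 -256.69   46.57] [-9.001e+01  1.000e-02  8.080e+00] [-0.55 -0.3   6.36]
[[-0.82, 0.53, 6.4], [-0.67, -0.12, 6.7], [-0.75, -1.3, 6.29], [0.03, -0.28, 6.05]] [46.57 46.57 46.57 46.58]
y -19 1 [-22, 8, 9, 22]
y 19 1 [-22, 22]
```

{"api": "move_arm", "payload": {
  "motion": "0 0 .015 0 0 0;.05 .007 .015 0 0 0;.1 .014 .015 0 0 0;.1 .014 .015 0 0 0"
}}

```text
time: 18.68
tool_pos: [483.5, -256.5, 46.6]
tcp_rot: [-90.0, 0.0, 8.1]
ft_force: [-1.8, -0.8, 5.7]
finger_gap: -0.1
```

```bash
python3 f.py
```

```text
18.8333 [ 483.49 -256.5    46.56] [-9.00e+01  3.00e-02  8.08e+00] [-1.71 -0.9   5.2 ]
[[-1.8, -0.78, 5.72], [-1.46, -0.93, 4.97], [-1.89, -1.13, 5.51], [-1.69, -0.76, 4.58]] [46.55 46.56 46.55 46.59]
y -19 1 [-22, 8, 9, 22]
y 19 1 [-22, 8, 9, 22]
```

{"api": "move_arm", "payload": {
  "motion": ".05 .007 0 0 0 0;.1 .014 0 0 0 0;.15 .021 0 0 0 0;.15 .021 0 0 0 0"
}}

```text
time: 19.27
tool_pos: [485.0, -256.3, 46.6]
tcp_rot: [-90.0, 0.0, 8.1]
ft_force: [-1.8, -0.2, 6.4]
finger_gap: -0.1
```

```bash
python3 f.py
```

```text
19.4167 [ 484.98 -256.26   46.57] [-9.00e+01  4.00e-02  8.08e+00] [-1.52 -0.59  5.79]
[[-1.84, -0.15, 6.35], [-1.58, -1.26, 5.87], [-1.42, -1.0, 5.82], [-1.24, 0.04, 5.11]] [46.57 46.57 46.57 46.57]
y -19 1 [-22, 8, 9, 22]
y 19 1 [-22, 8, 10, 22]
```

The plate stopped at 22 while the finger slid on with a steady 1.6 N resistance, so it is against the stop. I'll lift off and look.

{"api": "move_arm", "payload": {
  "motion": "-.02 0 .05 0 0 0;-.02 0 .5 0 0 0;-.02 0 2 0 0 0;-.02 0 5 0 0 0;-1.5 0 8 0 0 0;-4 0 11 0 0 0;-7 0 14 0 0 0;-8 0 15 0 0 0;-8 0 15 0 0 0;-8 0 15 0 0 0"
}}

```text
time: 20.35
tool_pos: [405.5, -256.5, 197.1]
tcp_rot: [-90.1, -0.1, 8.0]
ft_force: [-0.9, -0.1, -0.9]
finger_gap: 0.1
```

```bash
python3 - <<'E'
from m import *
w=snap('wrist');a=snap('scene');s=readout.sense();print(s['time'],s['tool_pos'],s['tcp_rot'])
cv2.imwrite('pics/g_w.png',w['image']); cv2.imwrite('pics/g_a.png',a['image'])
c=w['image'][0:300,220:420]; d=a['image'][220:345,300:400]
cv2.imwrite('pics/g.png',np.hstack([cv2.resize(c,(400,600)),cv2.resize(d,(400,600),interpolation=cv2.INTER_CUBIC)]))
E
```

```text
20.45 [ 405.23318501 -255.62230536  195.03329928] [-8.99033964e+01  6.75404816e-02  8.08804158e+00]
```

View pics/g.png

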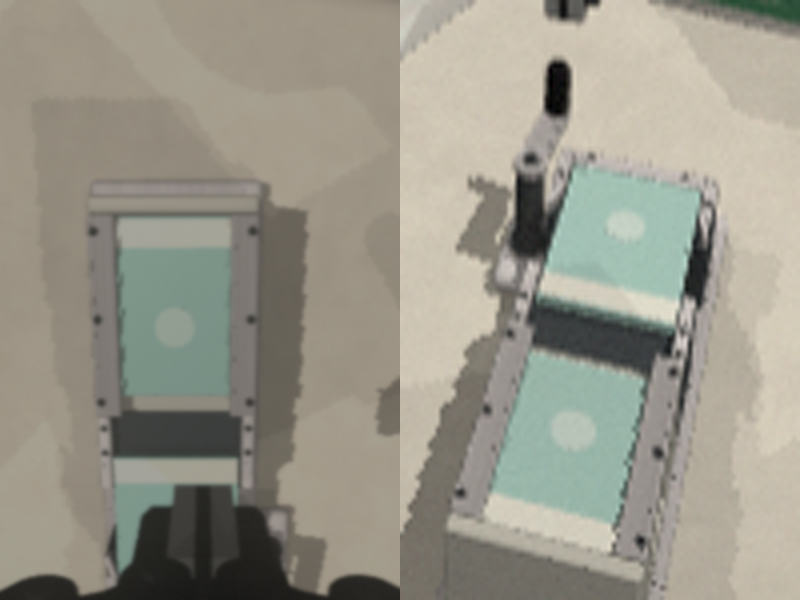

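The plate lies flat on the stage at the stop end with its band at the rear, and plate b has risen into place. The knob is at crop (558,85), which is scene (339.5,239). Next I'll locate the knob.

```bash
python3 - <<'E'
from m import *
a=snap('scene');b=snap('top')
M=np.array([375.,-272.5]);u=np.array([.990,.141]);v=np.array([-.141,.990])
def loc(P): q=P[:2]-M; return (q@u-64).round(1),(q@v).round(1)
def blob(s,bx):
    g=s['image'].max(2)[bx[1]:bx[3],bx[0]:bx[2]]; n,l,st,ce=cv2.connectedComponentsWithStats((g<60).astype(np.uint8))
    return [(st[i].tolist(),(ce[i]+bx[:2]).round(1)) for i in range(1,n) if st[i,4]>8]
A=blob(a,(328,228,352,250));B=blob(b,(366,218,384,236)); print(A,B)
for z in(52.5,63.5,74.5): print(z,[(onz(a,[c],z)[0].round(1),loc(onz(a,[c],z)[0])) for _,c in A],[(onz(b,[c],z)[0].round(1),loc(onz(b,[c],z)[0])) for _,c in B])
# plate front edge & stop check
c=greenedges(a,(325,245,385,305)); H=cv2.approxPolyDP(cv2.convexHull(c),3,True).reshape(-1,2); print([(h.tolist(),loc(onz(a,[h],46.5)[0])) for h in H])
c=greenedges(b,(375,225,430,284)); print([loc(p) for p in onz(b,cv2.approxPolyDP(cv2.convexHull(c),2,True).reshape(-1,2),46.5)])
E
```

```text
[([8, 5, 6, 11, 55], array([338.8, 238.3]))] []
52.5 [(array([ 556.5, -201.3,   52.5]), (np.float64(125.7), np.float64(44.9)))] []
63.5 [(array([ 541.6, -206.4,   63.5]), (np.float64(110.3), np.float64(42.0)))] []
74.5 [(array([ 526.7, -211.5,   74.5]), (np.float64(94.8), np.float64(39.0)))] []
[([343.0, 255.0], (np.float64(83.5), np.float64(27.3))), ([374.0, 260.0], (np.float64(85.0), np.float64(-30.4))), ([370.0, 281.0], (np.float64(25.3), np.float64(-32.1))), ([336.0, 275.0], (np.float64(24.1), np.float64(27.2)))]
[(np.float64(86.0), np.float64(-4.6)), (np.float64(26.7), np.float64(-0.8)), (np.float64(24.4), np.float64(27.4)), (np.float64(86.3), np.float64(25.6))]
```

Scene ray at z 63.5 gives the knob at local (110.3,42.0). That matches the 36 mm pivot circle at θ≈0.17. Next I'll plan the push arc.

```bash
cat > arc.py <<'E'
from h import *
M=np.array([375.,-272.5]);u=np.array([.990,.141]);v=np.array([-.141,.990]);Pv=M+139*u+48*v
def fp(th,off=17.):
    e=np.cos(th)*u-np.sin(th)*v; t=-np.sin(th)*u-np.cos(th)*v; return Pv+38*e-off*t
if __name__=='__main__':
    s=readout.sense();print(s['joint_pos'].round(1),s['tool_pos'].round(1),s['tcp_rot'].round(1),Pv)
    print('start',fp(.17,24)); p0=fp(.17,24)
    for d in range(10,92,6): print(d,((fp(np.radians(d))-p0)/10).round(2))
E
python3 arc.py
python3 - <<'E'
from arc import *
b=snap('top'); print(proj(b,[[541.6,-206.4,74.5],[*Pv,52.5]]).round(1), onz(b,[(375,227.5)],74.5))
E
```

```text
[ -38.4  -10.3  106.6    0.    83.9 -136.5] [ 405.2 -255.4  194.7] [-89.9   0.1   8.1] [ 505.842 -205.381]
start [ 544.51073172 -182.47486966]
10 [-0.01 -0.72]
16 [ 0.13 -1.13]
22 [ 0.23 -1.55]
28 [ 0.28 -1.99]
34 [ 0.29 -2.42]
40 [ 0.26 -2.86]
46 [ 0.18 -3.28]
52 [ 0.05 -3.7 ]
58 [-0.12 -4.1 ]
64 [-0.33 -4.48]
70 [-0.58 -4.84]
76 [-0.86 -5.17]
82 [-1.18 -5.47]
88 [-1.53 -5.73]
[[375.4 228.7]
 [374.5 244.6]] [[ 544.36972356 -205.54069349   74.5       ]]
```

{"api": "move_arm", "payload": {
  "motion": "1.4 .7 0 0 0 -7;2.8 1.5 0 0 0 -14;4.2 2.2 0 0 0 -21;5.6 2.9 0 0 0 -28;7 3.7 0 0 0 -35;8.4 4.4 0 0 0 -42;9.8 5.1 0 0 0 -49;11.2 5.8 0 0 0 -56;12.6 6.6 0 0 0 -63;13.9 7.3 0 0 0 -70"
}}

```text
time: 21.43
tool_pos: [545.0, -182.1, 195.0]
tcp_rot: [-90.1, 0.1, -62.2]
ft_force: [0.5, -0.8, 0.1]
finger_gap: -0.1
```

{"api": "move_arm", "payload": {
  "motion": "0 0 -1 0 0 -7;0 0 -2 0 0 -14;0 0 -3 0 0 -21;0 0 -5 0 0 -28;0 0 -7 0 0 -30;0 0 -9 0 0 -30;0 0 -10 0 0 -30;0 0 -10 0 0 -30;0 0 -10 0 0 -30"
}}

```text
time: 22.18
tool_pos: [543.9, -182.7, 95.7]
tcp_rot: [-90.1, 0.1, -91.9]
ft_force: [0.4, 0.1, 0.9]
finger_gap: -0.2
```

```bash
python3 - <<'E'
from m import *
w=snap('wrist');a=snap('scene');s=readout.sense();print(s['time'],s['tool_pos'],s['tcp_rot'],s['joint_pos'].round(1))
c=w['image'][0:400,120:520]; d=a['image'][150:290,270:410]
cv2.imwrite('pics/k.png',np.hstack([c,cv2.resize(d,(400,400),interpolation=cv2.INTER_CUBIC)]))
E
```

```text
22.2833 [ 545.23439098 -183.46146521   97.80221193] [-8.99130998e+01 -3.57550967e-02 -9.18960662e+01] [-23.7   9.5  97.4  -0.   73.  -21.8]
```

View pics/k.png

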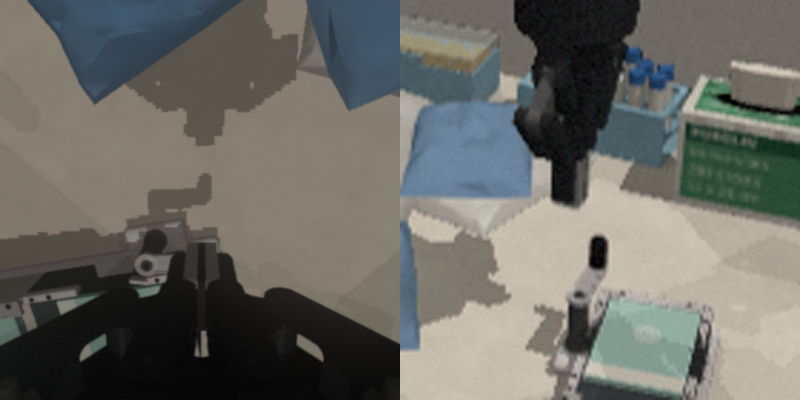

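The wrist view shows the pivot at (150,255), left of the finger, with the knob hidden behind the finger. The scene view shows the finger above and beside the knob, so I can descend.

{"api": "move_arm", "payload": {
  "motion": "0 0.1 -1 0 0 0;0 .2 -2 0 0 0;0 .2 -3 0 0 0;0 .2 -3.7 0 0 0;0 .2 -3.9 0 0 0;0 .2 -3.9 0 0 0;0 .2 -3.9 0 0 0"
}}

```text
time: 22.87
tool_pos: [544.2, -181.2, 57.4]
tcp_rot: [-90.0, 0.0, -91.9]
ft_force: [0.0, -0.4, 0.0]
finger_gap: 0.1
```

```bash
sed -i '/^w=snap/,$d' f.py; python3 f.py; python3 - <<'E'
from arc import *
p=readout.sense()['tool_pos'][:2]
for d in range(4,92,6): print(d,((fp(np.radians(d))-p)/10).round(2))
E
```

```text
23.0167 [ 544.57 -181.33   57.88] [-8.995e+01 -2.000e-02 -9.191e+01] [ 0.18  0.21 -0.02]
[[0.04, -0.38, 0.01], [-0.08, 0.53, 0.1], [0.67, 0.35, -0.29], [0.08, 0.35, 0.1]] [57.4  57.86 58.1  58.17]
4 [-0.22 -0.43]
10 [-0.04 -0.82]
16 [ 0.1  -1.23]
22 [ 0.2  -1.66]
28 [ 0.26 -2.09]
34 [ 0.27 -2.53]
40 [ 0.23 -2.96]
46 [ 0.15 -3.39]
52 [ 0.02 -3.81]
58 [-0.15 -4.21]
64 [-0.36 -4.59]
70 [-0.6  -4.95]
76 [-0.89 -5.28]
82 [-1.21 -5.58]
88 [-1.55 -5.84]
```

{"api": "move_arm", "payload": {
  "motion": "-.02 -.2 0 0 0 0;-.04 -.5 0 0 0 0;-.04 -.82 0 0 0 0;.03 -1.02 0 0 0 -3;.1 -1.23 0 0 0 -6;.15 -1.45 0 0 0 -9;.2 -1.66 0 0 0 -12;.23 -1.88 0 0 0 -15;.26 -2.09 0 0 0 -18"
}}

```text
time: 23.82
tool_pos: [547.3, -202.4, 57.8]
tcp_rot: [-90.0, 0.0, -110.1]
ft_force: [0.8, 1.6, 0.5]
finger_gap: 0.1
```

```bash
python3 f.py; python3 - <<'E'
from arc import *
p=readout.sense()['tool_pos'][:2]
for d in range(28,97,3): print(d,((fp(np.radians(d))-p)/10).round(2))
E
```

```text
23.9667 [ 547.18 -202.55   57.78] [ -89.99   -0.   -109.86] [ 0.34  0.73 -0.02]
[[0.84, 1.56, 0.54], [0.44, 0.93, 0.44], [-0.54, -0.05, -0.51], [0.64, 0.49, -0.54]] [57.81 57.84 57.77 57.68]
28 [0.05 0.  ]
31 [ 0.06 -0.22]
34 [ 0.06 -0.43]
37 [ 0.05 -0.65]
40 [ 0.02 -0.87]
43 [-0.01 -1.08]
46 [-0.06 -1.3 ]
49 [-0.12 -1.51]
52 [-0.18 -1.71]
55 [-0.26 -1.92]
58 [-0.35 -2.12]
61 [-0.45 -2.31]
64 [-0.56 -2.5 ]
67 [-0.68 -2.68]
70 [-0.81 -2.86]
73 [-0.95 -3.02]
76 [-1.1  -3.19]
79 [-1.25 -3.34]
82 [-1.41 -3.48]
85 [-1.58 -3.62]
88 [-1.76 -3.75]
91 [-1.94 -3.86]
94 [-2.13 -3.97]
```

Contact at about 1.6 N. I'll continue the arc.

{"api": "move_arm", "payload": {
  "motion": ".06 -.22 0 0 0 -3;.06 -.43 0 0 0 -6;.05 -.65 0 0 0 -9;.02 -.87 0 0 0 -12;-.01 -1.08 0 0 0 -15;-.06 -1.3 0 0 0 -18;-.12 -1.51 0 0 0 -21;-.18 -1.71 0 0 0 -24;-.26 -1.92 0 0 0 -27;-.35 -2.12 0 0 0 -30"
}}

```text
time: 24.85
tool_pos: [543.2, -223.0, 57.4]
tcp_rot: [-90.0, 0.0, -140.0]
ft_force: [0.8, 1.6, 0.5]
finger_gap: -0.2
```

```bash
python3 f.py; python3 - <<'E'
from arc import *
a=snap('scene','n.png')
p=readout.sense()['tool_pos'][:2]
for d in range(58,100,3): print(d,((fp(np.radians(d))-p)/10).round(2))
cv2.imwrite('pics/n.png',cv2.resize(a['image'][190:310,290:410],(500,500),interpolation=cv2.INTER_CUBIC))
E
```

```text
25.0 [ 543.2  -223.27   57.45] [-9.0010e+01 -1.0000e-02 -1.3978e+02] [0.11 0.88 0.18]
[[0.75, 1.58, 0.55], [0.35, 1.09, -0.89], [-0.58, 0.43, 0.44], [-0.07, 0.42, 0.63]] [57.43 57.41 57.47 57.5 ]
58 [-0.01 -0.02]
61 [-0.11 -0.21]
64 [-0.22 -0.4 ]
67 [-0.34 -0.58]
70 [-0.46 -0.76]
73 [-0.6  -0.93]
76 [-0.75 -1.09]
79 [-0.9  -1.24]
82 [-1.07 -1.39]
85 [-1.24 -1.52]
88 [-1.41 -1.65]
91 [-1.6  -1.77]
94 [-1.79 -1.88]
97 [-1.98 -1.98]
```

View pics/n.png

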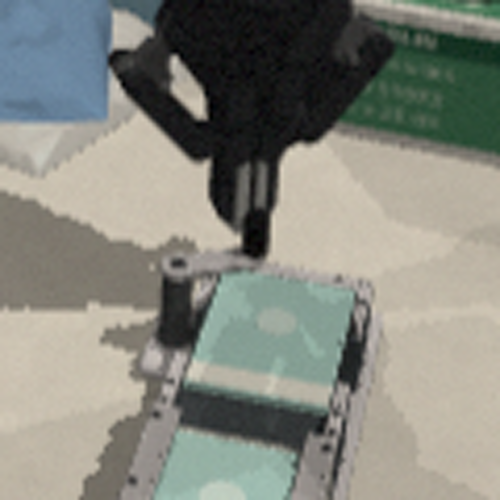

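The keeper is swinging with the knob at crop (257,232), in front of the finger, and the plate is undisturbed. Continuing.

{"api": "move_arm", "payload": {
  "motion": "-.11 -.21 0 0 0 -3;-.22 -.4 0 0 0 -6;-.34 -.58 0 0 0 -9;-.46 -.76 0 0 0 -12;-.6 -.93 0 0 0 -15;-.75 -1.09 0 0 0 -18;-.9 -1.24 0 0 0 -21;-1.07 -1.39 0 0 0 -24"
}}

```text
time: 25.77
tool_pos: [532.9, -236.9, 57.6]
tcp_rot: [-90.0, 0.0, -163.9]
ft_force: [0.4, 2.2, -0.5]
finger_gap: 0.1
```

{"api": "move_arm", "payload": {
  "motion": "-.08 -.07 0 0 0 -1.5;-.17 -.13 0 0 0 -3;-.25 -.2 0 0 0 -4.5;-.25 -.2 0 0 0 -4.5"
}}

```text
time: 26.1
tool_pos: [530.3, -239.2, 57.6]
tcp_rot: [-90.0, 0.0, -168.5]
ft_force: [1.0, 0.8, -0.0]
finger_gap: -0.0
```

```bash
python3 f.py; python3 - <<'E'
from arc import *
p=readout.sense()['tool_pos'][:2]
for d in range(85,100,2): print(d,((fp(np.radians(d))-p)/10).round(2))
E
```

```text
26.25 [ 530.29 -239.19   57.63] [ -90.      0.   -168.36] [ 0.8   0.85 -0.38]
[[0.97, 0.83, -0.04], [0.41, 0.55, -0.89], [1.04, 1.32, -0.35], [0.78, 0.71, -0.25]] [57.63 57.65 57.62 57.61]
85 [0.07 0.06]
87 [-0.05 -0.02]
89 [-0.17 -0.1 ]
91 [-0.29 -0.18]
93 [-0.42 -0.25]
95 [-0.54 -0.32]
97 [-0.67 -0.39]
99 [-0.81 -0.45]
```

{"api": "move_arm", "payload": {
  "motion": "-.06 -.03 0 0 0 -1;-.12 -.06 0 0 0 -2;-.17 -.1 0 0 0 -3;-.17 -.1 0 0 0 -3"
}}

```text
time: 26.63
tool_pos: [530.0, -239.9, 57.9]
tcp_rot: [-90.0, 0.2, -171.5]
ft_force: [7.4, 2.9, -4.5]
finger_gap: -0.5
```

```bash
python3 f.py
```

```text
26.7833 [ 529.94 -239.87   57.84] [-8.9980e+01  1.6000e-01 -1.7145e+02] [ 8.06  3.06 -3.55]
[[7.41, 2.93, -4.5], [8.66, 2.92, -2.92], [8.29, 2.71, -3.11], [7.88, 3.7, -3.65]] [57.86 57.84 57.83 57.84]
```

{"api": "move_arm", "payload": {
  "motion": "-.06 -.03 0 0 0 0;-.12 -.05 0 0 0 0;-.12 -.05 0 0 0 0"
}}

```text
time: 27.08
tool_pos: [529.7, -239.9, 58.0]
tcp_rot: [-90.0, 0.3, -171.4]
ft_force: [13.2, 3.8, -5.9]
finger_gap: -0.1
```

```bash
python3 f.py
```

```text
27.2333 [ 529.71 -239.93   57.96] [ -89.98    0.28 -171.44] [12.6   4.33 -5.71]
[[13.18, 3.77, -5.93], [12.33, 3.34, -6.24], [12.64, 4.46, -5.82], [12.27, 5.74, -4.85]] [57.96 57.95 57.94 57.99]
```

The force rises sharply at the end of the arc, which suggests the keeper stop. I'll back off, rise and check.

{"api": "move_arm", "payload": {
  "motion": ".3 .05 0 0 0 0;1 .15 0 0 0 0;2.5 .3 0 0 0 0;3 .3 3 0 0 0;3 .3 7 0 0 0;3 .3 11 0 0 0;3 2 14 0 0 0;3 6 15 0 0 0;3 10 15 0 0 0;3 14 15 0 0 0"
}}

```text
time: 28.12
tool_pos: [558.0, -100.2, 209.5]
tcp_rot: [-89.9, 0.1, -171.6]
ft_force: [-0.1, 0.5, -1.2]
finger_gap: 0.1
```

{"api": "move_arm", "payload": {
  "motion": "0 4 0 0 0 0;0 8 0 0 0 0;0 10 0 0 0 0;0 10 0 0 0 0;0 10 0 0 0 0;0 10 0 0 0 0"
}}

```text
time: 28.62
tool_pos: [557.4, -1.3, 207.6]
tcp_rot: [-90.0, -0.0, -171.4]
ft_force: [0.5, 0.2, 0.1]
finger_gap: 0.2
```

```bash
python3 - <<'E'
from arc import *
a=snap('scene');b=snap('top');print(readout.sense()['tool_pos'],readout.sense()['time'])
im=np.hstack([cv2.resize(a['image'][210:320,300:400],(400,440),interpolation=cv2.INTER_CUBIC),cv2.resize(b['image'][215:325,350:450],(400,440),interpolation=cv2.INTER_CUBIC)])
cv2.imwrite('pics/p.png',im)
# predicted pixels at 90deg: pivot, knob base/top, arm end
def L(x,y,z): return [*(M+(x+64)*u+y*v),z]
for s,o in((a,(300,210)),(b,(350,215))): print(((proj(s,[L(75,48,52.5),L(75,12,52.5),L(75,12,74.5),L(87,30,46.5),L(87,-30,46.5)])-o)*4).round())
E
```

```text
[557.42987369  -1.99946153 207.51731416] 28.7167
[[125. 173.]
 [202. 186.]
 [204. 147.]
 [168. 175.]
 [296. 197.]]
[[ 98. 118.]
 [160. 108.]
 [166. 109.]
 [124.  92.]
 [227.  75.]]
```

View pics/p.png

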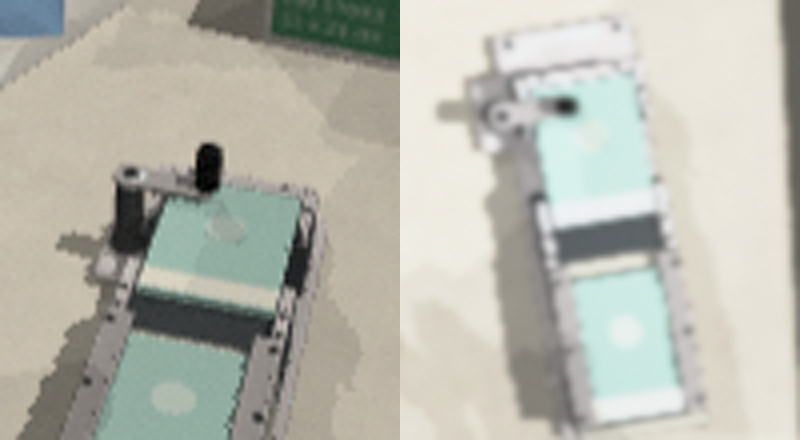

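The knob appears at scene crop (208,165) and top crop (567,105), within about 1 px (before the 4× enlargement) of the predicted 90° position. The plate lies flat against the stop, and plate b sits in the magazine. I'm handing the job in.

```bash
python3 -c "
from bench import r
print(r.hand_in())"
```

```text
the job is handed in; nothing more can be done
None
```

I slid the top plate onto the stage until it met the end stop, swung the keeper arm across it to its stop, and handed the job in at about 29 s.

- **Plate:** I dragged it with the closed fingertips at about 3–5 N. The pressure briefly reached about 7–8 N as the plate's tail left the stack, so I eased off. It did not jam on the sill. At the end the plate stood still while the finger slid on about 2 mm against a steady 1.6 N, so I took it as home. Image measurement of its front edge gave x 84–86 mm against the nominal 87, which is within pixel error.
- **Keeper:** Pushing the knob took about 1–2 N. At the stop the force rose to about 13 N along x on the last push, harder than needed. The final scene view puts the knob within about 1 px of the predicted 90° position. The top view differs by about 2.5°, also within pixel error.
- **Surroundings:** In the last pictures the plate lies flat, plate b has risen into the magazine's top place, and the arm is clear of everything. I saw nothing around it touched or moved, though I did not re-measure the bystander items.

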